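Wipe the stone chips off the seal-carving slab

TASK

Tip up the lid of the chip box (pressing down its tab does it), then take the scraper block from its rack and wipe all five stone chips off the slate slab into the box, with the blade held lightly pressed on the slab from behind the chips right up to the slab's edge. Do not pick chips up with the fingers or lean hard on the slab. Hang the scraper back upright in its rack, leave the lid standing open and leave everything else where it is.

Things in the scene. Friction and masses are not known exactly. Their poses are not given: they have to be found in the camera images.
- stand: fixed seal-carving stand: wooden carcass (x -117..175, y -106..106 mm) with a slate slab on top and an aluminium chip box on its +y side. Origin on the table under the slab's middle; x roughly away from the robot, y towards the box, z up. Wooden rails along y at x = +-99..117 mm are 66 mm high. Behind the far rail a ledge 34 mm high carries two seal stones
- chip_box (a point): centre of the chip box's floor, 4 mm above the table, at y = 142 mm in the stand's frame, axes as the stand's. Open-topped sheet box, inside 206 mm (x) by 66 mm (y), rim 60 mm high on the outer sides, 38 mm under the slab's edge; covered by the lid until that is tipped up
- slab: dark slate slab 196 (x) x 228 (y) x 18 mm between the rails, bedded on felt; origin at the centre of its upper face, 60 mm above the table, axes as the stand's. Its edge over the chip box is at y = 114 mm. It gives downwards by up to 7 mm: it starts to sink at about 2 N and then gives about 1 mm for every 2.2 N
- chip_lid (a joint): angle of the chip box's green lid in rad: 0 shut, 1.3 fully tipped up (stop). Friction hinge (0.1 N m), stays where left. Hinge line parallel to the stand's x at y = 178.5, z = 63 mm in its frame; the lid, 206 x 64 x 3 mm, reaches from the hinge back to the slab's edge and stands slightly proud of it while shut. Fully open, its top is 125 mm above the table
- lid_tab (a point): press point on the upper face of the lid's tab, 34 mm out from the hinge. The tab, 60 mm wide (x) and 42 long, lies on the hinge's other side (+y) and is bent up 0.65 rad. Pressing it straight down (5 to 8 N) tips up the lid; at the stop it slopes 0.65 rad down, this point some 41 mm lower than when shut. The lid swings up on the slab side: keep the gripper's body out of its way
- rack: fixed dark wooden scraper rack, base 180 x 76 x 8 mm; origin under its centre, x along the hung scraper. End plates at x = +-78 mm (8 thick, 56 wide, 45 high) carry the ends of the scraper's block; cheeks 22 mm higher leave a slot 36 mm wide (y) over each plate. Between the plates it is open down to the base
- scraper_grip (a point): centre of the scraper's wooden block (170 x 26 x 40 mm: x length, y thickness, z up), 65 mm above the table when hung. Under it a clamp strip 136 x 12 x 12 mm holds an orange blade 136 mm long (x), 5 mm thick. The blade's straight lower edge is 36 to 52 mm below this point, set differently each time and not measured: feel for the slab. About 0.25 kg
- scraper: the whole scraper (block, clamp strip and blade); origin at the centre of the block's underside, axes as scraper_grip
- chip0: loose flat stone chip, 5-sided, about 32 mm across and 7 mm thick with bevelled sides, 11 g; origin at the centre of its underside, z up
- chip1: loose flat stone chip, 6-sided, about 30 mm across and 7 mm thick with bevelled sides, 11 g; origin at the centre of its underside, z up
- chip2: loose flat stone chip, 5-sided, about 34 mm across and 8 mm thick with bevelled sides, 11 g; origin at the centre of its underside, z up
- chip3: loose flat stone chip, 6-sided, about 32 mm across and 7 mm thick with bevelled sides, 11 g; origin at the centre of its underside, z up
- chip4: loose flat stone chip, 5-sided, about 30 mm across and 8 mm thick with bevelled sides, 11 g; origin at the centre of its underside, z up
- seal_a: bystander: green seal stone standing on the stand's ledge, 26 x 26 x 64 mm, origin at its underside
- seal_b: bystander: pink seal stone standing on the stand's ledge, 26 x 26 x 64 mm, origin at its underside
- paste_dish: bystander: round white dish of red seal paste, 72 mm across, 22 mm high, origin at its underside
- ink_plate: bystander: white china plate with black ink, 200 mm across, 22 mm high, origin at its underside
- ink_bottle: bystander: black ink bottle, 54 mm across, 120 mm high, origin at its underside
- brush: bystander: writing brush lying along x, 280 mm long, 18 mm thick, origin under its middle
- paperweight: bystander: brass bar 26 x 200 x 14 mm along y, origin at its underside

How it is judged:
By the outcome, as a careful person would: the job done as asked, in the order asked, and still so for the second after the job is handed in, with the robot touching nothing.
It also fails if it takes over 72 s, if anything falls off the work surface, if the arm or the gripper's body presses on something with over 40 N, if the wrist force passes 120 N, or if a joint passes its speed limit or range.

ROBOT

A 6-joint arm with a two-finger parallel gripper is mounted at the origin on the work surface. World frame = base frame: x ahead of the robot, y to its left, z up, the work surface at z = 0. Lengths are in m, angles in rad, forces in N, time in s.
With the tool pointing down it reaches from about 0.425 to 0.925 m from the base axis. Payload 12.5 kg.
Tool frame: the origin (TCP) lies midway between the tips of the shut fingers; the grasp point (between the pads) lies 19 mm behind it; z points along the fingers, y is the line along which they close (so a half turn about z gives the same grasp; the last joint's range is limited). The gripper opens to 85 mm and grips with 20 to 120 N. Pads are 22 mm wide; open, the fingers measure 114 mm over their backs; the gripper's body (76 mm by 85 mm) begins 54 mm behind the grasp point. The pads swing forward as they close: fully open they stand 13 mm farther back than shut.
Start: joints at [-1.293, 0.491, 1.559, -0, 1.092, -0.106], TCP at [0.234, -0.58, 0.231] pointing down, gripper open.
Joint ranges: [-3.1, 3.1], [-0.84, 2.19], [0.05, 2.79], [-1.13, 4.28], [0.06, 2.93], [-2.69, 2.69]. Speed limits (rad/s): [2.22, 2.22, 2.79, 3.14, 3.14, 3.14].

INTERFACE

Orientations are given as a rotation vector (axis times angle).
In Python, from plant import r, optics gives the robot as it stands. The module is installed in compiled form; this text tells all that it offers.
- The arm moves only by the tool servo_tool, never from a script. Its argument "plan" is a list of rows, each an object of numbers: "x", "y", "z": the shift along the tool's x, y, z in cm; "roll": the turn about the tool's z in degrees; "gripper": the closure, from -1 (fully open) to 1 (shut), so that 0 is half open. In form: [{"x": .., "y": .., "z": .., "roll": .., "gripper": ..}, ...]. A call has 1 to 5 rows; each row shifts and turns the commanded pose from where the row before left it, along the tool's axes as they then stand; what a row does not reach is not made up. A row lasts 1/8 s, in which the tool goes at most 62.5 mm and 10.7 degrees, less where a joint would pass 70% of its speed; a pose out of reach is approached as far as the arm can. A call with a gripper value outside its range is refused whole. The fingers move at their own pace and stop on an object; "squeeze" is the grip in N (left out, the last holds). Time passes only in rows, so rows that do not move let the fingers close. It gives the time, the measured TCP pose, the force, the opening and the grip force at its end, in the units of the state.
- r.state(): the state, without advancing time (a new reading comes with each control period).
- optics.camera(name): name is "scene" or "top" or "wrist"; returns the picture (420x560x3 uint8, red, green, blue); there is no depth.
- optics.calibration(name): a dict with "vfov" (degrees; the focal length in pixels is half the picture's height over the tangent of half this angle, whatever the lens; pixels are square), "cx", "cy" (the principal point, pixels), "cam_to_world" (4x4, takes a point from camera to world coordinates). Camera axes: x right, y up, looking along -z (the intrinsics and any distortion apply to the point x, -y, -z); pixel columns grow to the right and rows downward; lengths in m; the calibration is good to about 2 mm. The wrist camera is an equidistant fisheye: a pixel r from the principal point sees the ray r / f radians off the axis. A picture is of the moment at which its call begins: read the wrist's pose just before it. calibration takes no time and is no camera call; for the wrist camera it gives the pose at the moment of the call.
- r.sign_off(): hands the job in; it is judged then, once.
The state is a dict: "time": time; "joints": joint angles; "qd": joint speeds; "joint_efforts": joint torques, N m; "tool_pos": TCP position; "tcp_rot": TCP orientation; "wrist_force": force on the tool from outside, world axes, zero at the start; "moment": the same for the moment, N m; "grip_width": finger opening in m; "finger_force": force on a finger pad.
Only numpy, scipy, OpenCV 4.12 (cv2) and the standard library are available. Lean on these libraries where they do the work, as an engineer would, in place of code of your own. Each camera call takes 0.05 s, during which the arm holds its last target. There are 200 camera calls.

## Working session

There is one attempt and no reset: what is moved stays moved. The work goes in short steps, Python scripts to look and compute and a tool call to move; the robot and the scene stay as the last step left them, time stands still between calls to the robot, and variables do not carry over. Pictures are saved under pics/ and viewed, at most 10 in all, crops included, and the job is handed in when it is done.

Besides the shell and the picture viewer there is one more tool, called after "Call:" as name([rows], argument=value, ...), one row to a line, values as JSON. servo_tool: Moves the arm, as the interface text tells. Its arguments: {"type":"object","properties":{"plan":{"type":"array"},"squeeze":{"type":"number"}},"required":["plan"]}

```bash
mkdir -p pics; ls
python3 - <<'E'
from plant import r, optics
import cv2, numpy as np
for n in("scene","top"):
    im=optics.camera(n); cv2.imwrite(f"pics/{n}0.png",im[:,:,::-1]); c=optics.calibration(n); print(n,c)
print(r.state())
E
```

```text
pics
scene {'vfov': 44.611611002579984, 'cx': 280.7954200702665, 'cy': 213.1187085267652, 'cam_to_world': array([[ 0.36461758, -0.63367226,  0.68228548,  1.5134898 ],
       [ 0.93096669,  0.23325187, -0.28088181, -0.35138553],
       [ 0.01884265,  0.7375995 ,  0.6749755 ,  1.04729533],
       [ 0.        ,  0.        ,  0.        ,  1.        ]])}
top {'vfov': 56.68076241413752, 'cx': 276.3945108592069, 'cy': 211.08574706254427, 'cam_to_world': array([[-1.80872072e-02,  9.75160021e-01, -2.20761831e-01,
         3.42284812e-01],
       [-9.99829995e-01, -1.84318406e-02,  4.98900780e-04,
         1.84453050e-02],
       [-3.58253878e-03,  2.20733324e-01,  9.75327619e-01,
         1.03700174e+00],
       [ 0.00000000e+00,  0.00000000e+00,  0.00000000e+00,
         1.00000000e+00]])}
{'time': 0.1, 'joints': array([-1.29260711e+00,  4.91512254e-01,  1.55937730e+00,  8.25213271e-06,
        1.09171381e+00, -1.05566172e-01]), 'qd': array([-3.53539076e-04,  6.66662500e-04, -1.76359480e-03, -1.79052567e-04,
        1.60664267e-05,  7.34257619e-05]), 'joint_efforts': array([ 3.06719769e-03, -6.19446731e+01, -2.62025839e+01, -4.67862276e-05,
        2.90813732e-03, -2.13328661e-05]), 'tool_pos': array([ 0.23399169, -0.57933427,  0.23078198]), 'tcp_rot': array([-3.08294983e+00, -5.98911446e-01,  1.25362877e-04]), 'wrist_force': array([0.04127679, 0.74763924, 0.45951064]), 'moment': array([ 0.00032576, -0.01872954, -0.02981638]), 'finger_force': 0.0, 'grip_width': 0.0852477940929967}
```

View pics/top0.png

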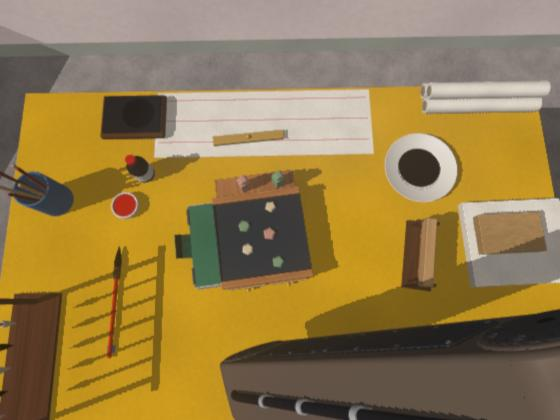

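View pics/scene0.png

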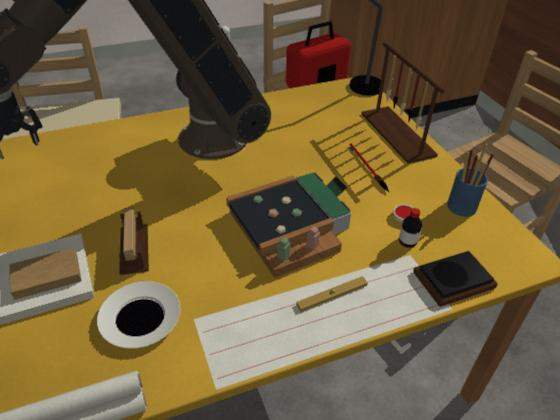

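The top view shows the stand with the slab (corners about (213,198), (304,194), (311,272), (218,284)), the lid's tab at (183,245), five chips, and the scraper in its rack at about (425,252). The scene view agrees with this layout. Next I'll enlarge the stand and rack to get exact pixels.

Run:
```python
import cv2, numpy as np
a=cv2.imread("pics/top0.png")
f=lambda x0,y0,w,h:cv2.resize(a[y0:y0+h,x0:x0+w],None,fx=4,fy=4,interpolation=cv2.INTER_CUBIC)
A=f(172,162,145,140);B=f(395,162,52,140)
for im,x0,y0 in((A,172,162),(B,395,162)):
    for x in range(-(-x0//10)*10,x0+im.shape[1]//4,10): cv2.line(im,((x-x0)*4,0),((x-x0)*4,6 if x%50 else 16),(255,255,255),1); 
    for y in range(-(-y0//10)*10,y0+140,10): cv2.line(im,(0,(y-y0)*4),(6 if y%50 else 16,(y-y0)*4),(255,255,255),1)
cv2.imwrite("pics/topc.png",np.hstack([A,B]))
```

```text
(no output)
```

View pics/topc.png

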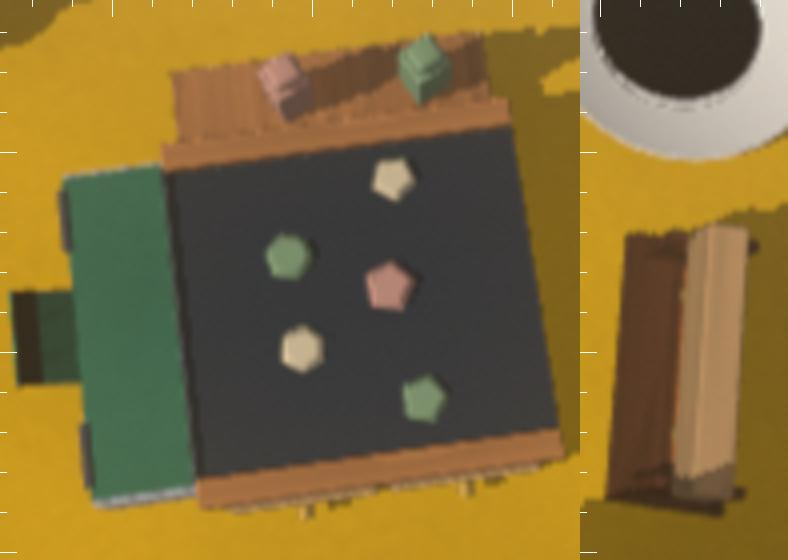

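```bash
cat > h.py <<'E'
import numpy as np, cv2
from scipy.optimize import least_squares
from scipy.spatial.transform import Rotation as R
from plant import r, optics
def ray(n,px,cal=None):
    c=cal or optics.calibration(n); f=210/np.tan(np.radians(c["vfov"]/2)); M=c["cam_to_world"]
    u=(np.array(px,float)-[c["cx"],c["cy"]])/f
    if n=="wrist":
        t=np.linalg.norm(u); d=np.array([*(u*np.sin(t)/max(t,1e-9)),np.cos(t)])
    else: d=np.array([*u,1.])
    return M[:3,3], M[:3,:3]@(d*[1,-1,-1])
def onz(n,px,z,cal=None):
    o,d=ray(n,px,cal); return o+d*(z-o[2])/d[2]
def fit(loc,P):
    f=lambda q:((R.from_euler('z',q[2]).as_matrix()[:2,:2]@np.array(loc).T).T+q[:2]-np.array(P)[:,:2]).ravel()
    s=least_squares(f,[.5,0,0]); return s.x,f(s.x).reshape(-1,2)
def S(q,x,y): return R.from_euler('z',q[2]).as_matrix()[:2,:2]@[x,y]+q[:2]
E
python3 - <<'E'
from h import *
np.set_printoptions(precision=4,suppress=True)
A=lambda X,Y:(172+X/4-.4,162+Y/4-.4); B=lambda X,Y:(395+(X-580)/4-.4,162+Y/4-.4)
px=[(162,147),(165,169),(506,98),(512,125),(196,481),(202,509),(557,430),(564,457)]
loc=np.array([(117,106),(99,106),(117,-106),(99,-106),(-99,106),(-117,106),(-99,-106),(-117,-106)])/1e3
P=[onz("top",A(*p),.066) for p in px]
q,e=fit(loc,P); print("stand",q,e*1e3)
print("tab",S(q,0,.2056),"slab edge",S(q,0,.114),"end",S(q,0,-.114))
print("tab meas",onz("top",A(45,338),.0836))
for n,p in zip("yel grn pink yel2 grn2".split(),[(394,179),(288,257),(389,287),(302,350),(424,399)]):
    w=onz("top",A(*p),.067); print(n,w,(R.from_euler('z',-q[2]).as_matrix()[:2,:2]@(w[:2]-q[:2]))*1e3)
W=[onz("top",B(*p),.085) for p in [(748,226),(708,228),(737,498),(697,498)]]; print(W)
W=np.array(W);c=W.mean(0);d=W[:2].mean(0)-W[2:].mean(0);print("scr",c,np.linalg.norm(d),np.degrees(np.arctan2(d[1],d[0])),np.linalg.norm(W[0]-W[1]))
# rack base z .008: corners
for p in [(626,236),(606,500)]: print("rack corner",onz("top",B(*p),.008 if 0 else .04))
print(R.from_rotvec(r.state()["tcp_rot"]).as_matrix())
c=optics.calibration("wrist");M=c["cam_to_world"];T=np.eye(4);T[:3,:3]=R.from_rotvec(r.state()["tcp_rot"]).as_matrix();T[:3,3]=r.state()["tool_pos"];print(c["vfov"],np.linalg.inv(T)@M)
E
```

```text
stand [0.4982 0.0577 0.1198] [[ 2.8725 -6.1633]
 [-0.3575 -6.1184]
 [-0.3864  5.9434]
 [-0.0453  7.115 ]
 [ 0.8631 -7.1877]
 [-0.0615 -5.4376]
 [-0.7883  5.1557]
 [-2.0966  6.693 ]]
tab [0.4737 0.2618] slab edge [0.4846 0.1708] end [ 0.5119 -0.0555]
tab meas [0.474  0.2499 0.0836]
yel [0.5746 0.0338 0.067 ] [ 72.9578 -32.7599]
grn [0.5251 0.1017 0.067 ] [31.9102 40.5353]
pink [0.5046 0.038  0.067 ] [  4.0185 -20.2628]
yel2 [0.4658 0.0929 0.067 ] [-27.9723  38.8998]
grn2 [0.4339 0.0173 0.067 ] [-68.6906 -32.4023]
[array([ 0.5323, -0.381 ,  0.085 ]), array([ 0.5315, -0.356 ,  0.085 ]), array([ 0.3662, -0.3563,  0.085 ]), array([ 0.3666, -0.3324,  0.085 ])]
scr [ 0.4491 -0.3564  0.085 ] 0.16726295397695812 -8.307106513003225 0.025034624281122114
rack corner [ 0.5361 -0.3198  0.04  ]
rack corner [ 0.3676 -0.2918  0.04  ]
[[ 0.9273  0.3744 -0.0003]
 [ 0.3744 -0.9273  0.001 ]
 [ 0.0001 -0.001  -1.    ]]
65.70646984690485 [[ 0.0005  0.9619  0.2733  0.0684]
 [ 1.     -0.0007  0.0007 -0.0017]
 [ 0.0009  0.2733 -0.9619 -0.1423]
 [ 0.      0.      0.      1.    ]]
```

Call:
servo_tool([
  {"x":2.8,"y":-1.2},
  {"x":5.6,"y":-2.5},
  {"x":5.6,"y":-2.5},
  {"x":5.6,"y":-2.5},
  {"x":5.6,"y":-2.5},
])

```text
schema error: expected keys x, y, z, roll, gripper
```

Call:
servo_tool([
  {"x":3.1,"y":-1.5},
  {"roll":7.5},
  {"roll":7.5},
  {},
])

```text
schema error: expected keys x, y, z, roll, gripper
```

Run:
```python
from h import *
import pickle
c=optics.calibration("wrist");im=optics.camera("wrist");cv2.imwrite("pics/w1.png",im[:,:,::-1]);pickle.dump(c,open("w1.pkl","wb"))
s=r.state();print(s["time"],s["tool_pos"],R.from_rotvec(s["tcp_rot"]).as_matrix(),s["wrist_force"])
```

```text
0.15 [ 0.23399122 -0.57936533  0.23085778] [[ 9.27268185e-01  3.74397743e-01 -2.06857593e-04]
 [ 3.74397783e-01 -9.27267837e-01  8.12060992e-04]
 [ 1.12221409e-04 -8.30445347e-04 -9.99999649e-01]] [ 0.4138544 -0.0362631  0.1250267]
```

View pics/w1.png

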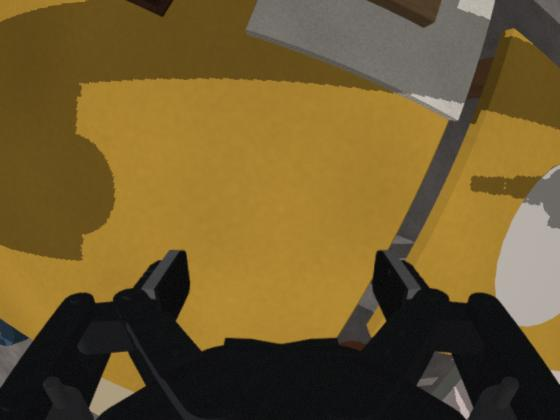

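The move was refused because every key is needed. The picture is only the start view: open fingers at (160,290) and (400,290), with bare table below.

Call:
servo_tool([
  {"x":2.8,"y":-1.2,"z":0,"roll":0,"gripper":-1},
  {"x":5.6,"y":-2.5,"z":0,"roll":0,"gripper":-1},
  {"x":5.6,"y":-2.5,"z":0,"roll":0,"gripper":-1},
  {"x":5.6,"y":-2.5,"z":0,"roll":0,"gripper":-1},
  {"x":5.6,"y":-2.5,"z":0,"roll":0,"gripper":-1},
])

```text
time: 0.78
tool_pos: [0.4269, -0.3798, 0.2312]
tcp_rot: [3.084, 0.599, -0.0]
wrist_force: [0.6, -0.6, -0.6]
grip_width: 0.0854
finger_force: 0.0
```

Call:
servo_tool([
  {"x":3.1,"y":-1.5,"z":0,"roll":0,"gripper":-1},
  {"x":0,"y":0,"z":0,"roll":7.5,"gripper":-1},
  {"x":0,"y":0,"z":0,"roll":7.5,"gripper":-1},
  {"x":0,"y":0,"z":0,"roll":0,"gripper":-1},
])

```text
time: 1.27
tool_pos: [0.4489, -0.3556, 0.2311]
tcp_rot: [-3.135, -0.193, 0.0]
wrist_force: [-0.9, 0.4, 0.1]
grip_width: 0.0857
finger_force: 0.0
```

Run:
```python
from h import *
import pickle
c=optics.calibration("wrist");im=optics.camera("wrist");cv2.imwrite("pics/w2.png",im[:,:,::-1]);pickle.dump(c,open("w2.pkl","wb"))
s=r.state();print(s["time"],s["tool_pos"],R.from_rotvec(s["tcp_rot"]).as_matrix(),s["joints"])
```

```text
1.325 [ 0.4488613  -0.35575788  0.23118308] [[ 9.92219802e-01  1.24498323e-01 -1.76506013e-04]
 [ 1.24498344e-01 -9.92219810e-01  1.09517056e-04]
 [-1.61498073e-04 -1.30639698e-04 -9.99999978e-01]] [-7.85492804e-01  4.16848967e-01  1.68969115e+00 -5.51022154e-05
  1.03525478e+00  6.60509430e-01]
```

View pics/w2.png

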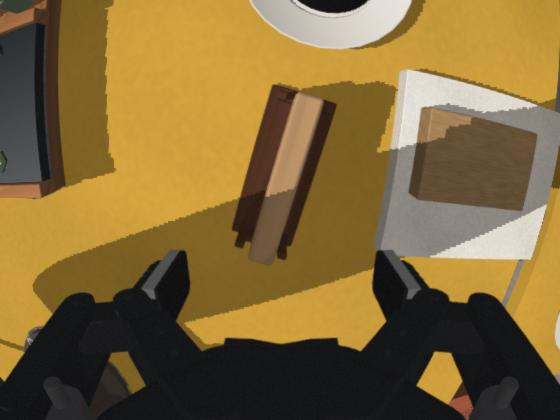

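The wrist view shows the scraper block's top face with its far end at about (310,97) and near end at (262,262), and the rack on both sides of it.

Run:
```python
from h import *
import pickle
c=pickle.load(open("w2.pkl","rb"))
im=cv2.imread("pics/w2.png"); cr=cv2.resize(im[75:275,220:345],None,fx=3,fy=3,interpolation=cv2.INTER_CUBIC); cv2.imwrite("pics/w2c.png",cr)
W=[onz("wrist",p,.085,c) for p in [(298,95),(324,101),(249,259),(275,264)]];W=np.array(W);print(W)
d=W[:2].mean(0)-W[2:].mean(0);print(W.mean(0),np.linalg.norm(d),np.degrees(np.arctan2(d[1],d[0])),np.linalg.norm(W[0]-W[1]),np.linalg.norm(W[3]-W[2]))
```

```text
[[ 0.53118472 -0.3590348   0.085     ]
 [ 0.52914606 -0.38239209  0.085     ]
 [ 0.37076048 -0.33220308  0.085     ]
 [ 0.3686154  -0.35831352  0.085     ]]
[ 0.44992666 -0.35798587  0.085     ] 0.16248377327652494 -9.013237856676763 0.023446090061668517 0.026198405009169683
```

View pics/w2c.png

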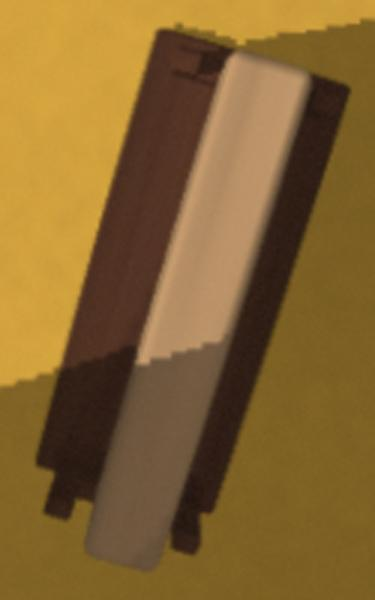

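The crop confirms the scraper hangs at about (0.450, -0.357) with yaw about -8.7°, which agrees with the top camera. Now to the tab: I'll press with one open finger so the gripper's body stays outboard of the lid.

Call:
servo_tool([
  {"x":0.46,"y":-3.0,"z":0,"roll":0,"gripper":-1},
  {"x":0.92,"y":-6.0,"z":0,"roll":0,"gripper":-1},
  {"x":0.92,"y":-6.0,"z":0,"roll":0,"gripper":-1},
  {"x":0.92,"y":-6.0,"z":0,"roll":0,"gripper":-1},
  {"x":0.92,"y":-6.0,"z":0,"roll":0,"gripper":-1},
])

```text
time: 1.95
tool_pos: [0.4569, -0.0812, 0.2314]
tcp_rot: [3.135, 0.195, 0.001]
wrist_force: [0.3, 0.4, 0.2]
grip_width: 0.0854
finger_force: 0.0
```

Call:
servo_tool([
  {"x":0.92,"y":-6.0,"z":0,"roll":0,"gripper":-1},
  {"x":0.92,"y":-6.0,"z":0,"roll":0,"gripper":-1},
  {"x":0.92,"y":-6.0,"z":0,"roll":0,"gripper":-1},
  {"x":0.92,"y":-6.0,"z":0,"roll":0,"gripper":-1},
  {"x":0.92,"y":-6.0,"z":0,"roll":0,"gripper":-1},
])

```text
time: 2.58
tool_pos: [0.4662, 0.2225, 0.2314]
tcp_rot: [3.135, 0.196, 0.001]
wrist_force: [0.7, -0.8, 0.1]
grip_width: 0.0855
finger_force: 0.0
```

Call:
servo_tool([
  {"x":0.92,"y":-6.0,"z":0,"roll":0,"gripper":-1},
  {"x":0.46,"y":-3.0,"z":0,"roll":0,"gripper":-1},
  {"x":0,"y":0,"z":5,"roll":0,"gripper":-1},
  {"x":0,"y":0,"z":5,"roll":0,"gripper":-1},
  {"x":0,"y":0,"z":0,"roll":0,"gripper":-1},
])

```text
time: 3.2
tool_pos: [0.4678, 0.3108, 0.1287]
tcp_rot: [3.133, 0.195, -0.009]
wrist_force: [0.8, -0.7, 1.2]
grip_width: 0.0851
finger_force: 0.0
```

Run:
```python
from h import *
import pickle
c=optics.calibration("wrist");im=optics.camera("wrist");cv2.imwrite("pics/w3.png",im[:,:,::-1]);pickle.dump(c,open("w3.pkl","wb"))
s=r.state();print(s["time"],s["tool_pos"],s["tcp_rot"],s["wrist_force"])
```

```text
3.25 [0.46894013 0.3113812  0.1310051 ] [ 3.13460265  0.19381482 -0.00334997] [1.06732497 0.86750471 1.56554075]
```

View pics/w3.png

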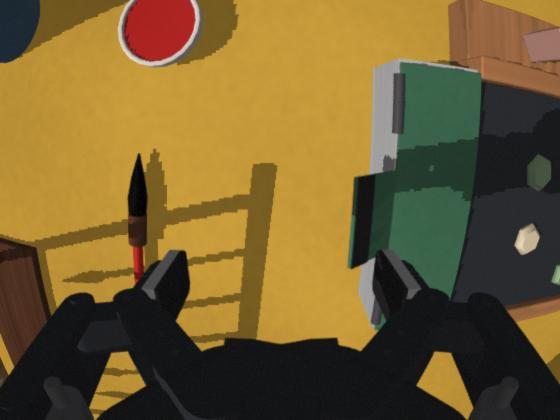

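The view shows the tab with its outer edge from (355,175) to (350,267), the paste dish at (160,25), the brush at (138,230) and the pressing finger at (395,265). Next I'll check where the finger will land.

Run:
```python
from h import *
import pickle
np.set_printoptions(precision=4,suppress=True)
c=pickle.load(open("w3.pkl","rb")); q=[.4982,.0577,.1198]
L=lambda w:(R.from_euler('z',-q[2]).as_matrix()[:2,:2]@(w[:2]-q[:2]))*1e3
for p in [(355,175),(350,267)]: print("tip",L(onz("wrist",p,.088,c)))
for p in [(375,177),(371,262)]: print("base",L(onz("wrist",p,.067,c)))
for p in [(387,62),(480,74),(376,325),(480,90)]: print("lid",L(onz("wrist",p,.064,c)))
for p in [(484,80),(450,5)]: print("rail",L(onz("wrist",p,.066,c)))
print("tcp",L(np.array([.468,.3113])))
for p in [(375,252),(405,252),(388,300),(415,292)]: print("fing",L(onz("wrist",p,.144,c)))
```

```text
tip [ 31.1221 213.1705]
tip [-28.8653 211.7034]
base [ 25.6814 194.3671]
base [-36.5281 191.1766]
lid [101.7755 188.23  ]
lid [102.7064 115.0682]
lid [-97.3741 177.8959]
lid [ 90.9926 114.7773]
rail [ 98.5501 112.7017]
rail [149.2913 140.7869]
tcp [  0.3251 255.3916]
fing [  8.2693 214.7507]
fing [  7.7656 200.177 ]
fing [-17.8994 204.6499]
fing [-14.3351 190.9482]
```

Call:
servo_tool([
  {"x":0,"y":0,"z":4,"roll":0,"gripper":-1},
  {"x":0,"y":0,"z":1,"roll":0,"gripper":-1},
  {"x":0,"y":0,"z":1,"roll":0,"gripper":-1},
  {"x":0,"y":0,"z":1,"roll":0,"gripper":-1},
])

```text
time: 3.75
tool_pos: [0.4702, 0.3123, 0.0629]
tcp_rot: [-3.134, -0.192, -0.005]
wrist_force: [-0.1, 2.2, 4.5]
grip_width: 0.0856
finger_force: 2.0
```

Call:
servo_tool([
  {"x":0,"y":0,"z":0.7,"roll":0,"gripper":-1},
  {"x":0,"y":0,"z":0.7,"roll":0,"gripper":-1},
  {"x":0,"y":0,"z":0.3,"roll":0,"gripper":-1},
])

```text
time: 4.12
tool_pos: [0.4695, 0.3117, 0.0442]
tcp_rot: [-3.136, -0.192, -0.002]
wrist_force: [3.3, -1.1, 3.5]
grip_width: 0.0854
finger_force: 2.0
```

Call:
servo_tool([
  {"x":0,"y":0,"z":0.4,"roll":0,"gripper":-1},
  {"x":0,"y":0,"z":0.3,"roll":0,"gripper":-1},
  {"x":0,"y":0,"z":0,"roll":0,"gripper":-1},
])

```text
time: 4.5
tool_pos: [0.4687, 0.3114, 0.0369]
tcp_rot: [3.135, 0.191, -0.002]
wrist_force: [-0.1, -0.7, 0.4]
grip_width: 0.0857
finger_force: 0.2
```

Call:
servo_tool([
  {"x":0,"y":0,"z":0.2,"roll":0,"gripper":-1},
  {"x":0,"y":0,"z":0,"roll":0,"gripper":-1},
])

```text
time: 4.75
tool_pos: [0.4688, 0.3115, 0.0351]
tcp_rot: [3.135, 0.191, -0.001]
wrist_force: [-0.2, -0.4, 1.5]
grip_width: 0.0853
finger_force: 0.6
```

Call:
servo_tool([
  {"x":0,"y":0,"z":0.2,"roll":0,"gripper":-1},
  {"x":0,"y":0,"z":0.2,"roll":0,"gripper":-1},
  {"x":0,"y":0,"z":0,"roll":0,"gripper":-1},
])

```text
time: 5.12
tool_pos: [0.469, 0.3116, 0.0311]
tcp_rot: [3.136, 0.192, -0.0]
wrist_force: [-0.3, -0.2, 2.6]
grip_width: 0.0851
finger_force: 0.7
```

Run:
```python
from h import *
im=optics.camera("scene")[:,:,::-1]; cv2.imwrite("pics/s2.png",im)
cv2.imwrite("pics/s2c.png",cv2.resize(im[130:290,200:440],None,fx=3,fy=3,interpolation=cv2.INTER_CUBIC))
```

```text
(no output)
```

View pics/s2c.png

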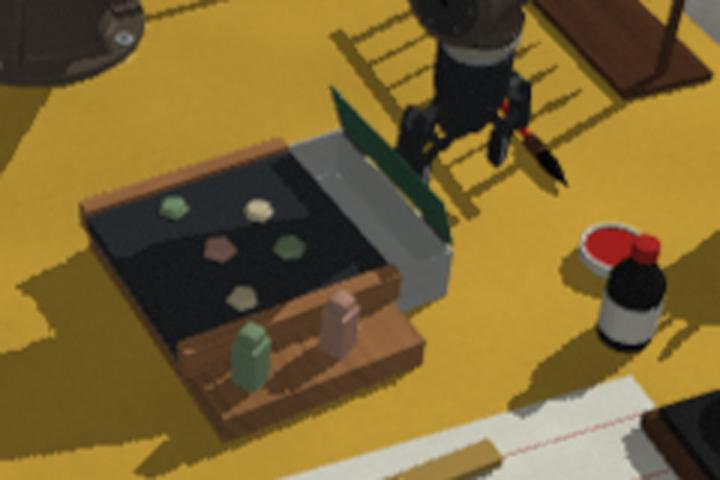

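The lid is standing up behind the box, with its top edge running from (330,88) to (450,240), and the chips are undisturbed. I'll press on until the stop is felt.

Call:
servo_tool([
  {"x":0,"y":0,"z":0.2,"roll":0,"gripper":-1},
  {"x":0,"y":0,"z":0.2,"roll":0,"gripper":-1},
  {"x":0,"y":0,"z":0,"roll":0,"gripper":-1},
])

```text
time: 5.55
tool_pos: [0.4696, 0.3123, 0.0288]
tcp_rot: [-3.135, -0.192, -0.004]
wrist_force: [-2.9, 3.6, 21.6]
grip_width: 0.0849
finger_force: 9.5
```

Call:
servo_tool([
  {"x":0,"y":0,"z":0.2,"roll":0,"gripper":-1},
  {"x":0,"y":0,"z":0,"roll":0,"gripper":-1},
])

```text
time: 5.8
tool_pos: [0.4701, 0.3128, 0.028]
tcp_rot: [-3.134, -0.192, -0.007]
wrist_force: [-4.9, 5.4, 33.8]
grip_width: 0.0857
finger_force: 15.6
```

The stop is reached at about 30 N, so I'll retreat upward and go back over the scraper.

Call:
servo_tool([
  {"x":0,"y":0,"z":-2,"roll":0,"gripper":-1},
  {"x":0,"y":0,"z":-6,"roll":0,"gripper":-1},
  {"x":0,"y":0,"z":-6,"roll":0,"gripper":-1},
  {"x":0,"y":0,"z":-6,"roll":0,"gripper":-1},
  {"x":-0.46,"y":3.0,"z":0,"roll":0,"gripper":-1},
])

```text
time: 6.42
tool_pos: [0.4693, 0.2825, 0.2293]
tcp_rot: [-3.133, -0.194, -0.011]
wrist_force: [0.3, 0.0, -1.4]
grip_width: 0.0854
finger_force: 0.0
```

Call:
servo_tool([
  {"x":-0.92,"y":6.0,"z":0,"roll":0,"gripper":-1},
  {"x":-0.92,"y":6.0,"z":0,"roll":0,"gripper":-1},
  {"x":-0.92,"y":6.0,"z":0,"roll":0,"gripper":-1},
  {"x":-0.92,"y":6.0,"z":0,"roll":0,"gripper":-1},
  {"x":-0.92,"y":6.0,"z":0,"roll":0,"gripper":-1},
])

```text
time: 7.05
tool_pos: [0.4585, -0.0239, 0.2252]
tcp_rot: [-3.136, -0.192, 0.0]
wrist_force: [1.1, -1.0, -0.8]
grip_width: 0.0855
finger_force: 0.0
```

Call:
servo_tool([
  {"x":-0.92,"y":6.0,"z":0,"roll":0,"gripper":-1},
  {"x":-0.92,"y":6.0,"z":0,"roll":0,"gripper":-1},
  {"x":-0.92,"y":6.0,"z":0,"roll":0,"gripper":-1},
  {"x":-0.92,"y":6.0,"z":0,"roll":0,"gripper":-1},
  {"x":-0.92,"y":6.0,"z":0,"roll":0,"gripper":-1},
])

```text
time: 7.68
tool_pos: [0.4493, -0.3274, 0.225]
tcp_rot: [-3.135, -0.191, 0.0]
wrist_force: [1.1, 0.2, 0.3]
grip_width: 0.0854
finger_force: 0.0
```

Call:
servo_tool([
  {"x":-0.46,"y":3.0,"z":0,"roll":0,"gripper":-1},
  {"x":0,"y":0,"z":0,"roll":8,"gripper":-1},
  {"x":0,"y":0,"z":0,"roll":8,"gripper":-1},
  {"x":0,"y":0,"z":0,"roll":0,"gripper":-1},
])

```text
time: 8.18
tool_pos: [0.4488, -0.3557, 0.2249]
tcp_rot: [-3.131, 0.246, 0.001]
wrist_force: [0.4, -0.2, 0.2]
grip_width: 0.0852
finger_force: 0.0
```

```bash
cat >> h.py <<'E'
def go(x,y,yawdeg):
    s=r.state();M=R.from_rotvec(s["tcp_rot"]).as_matrix();d=M.T@np.array([x-s["tool_pos"][0],y-s["tool_pos"][1],0]);yaw=np.degrees(np.arctan2(M[1,0],M[0,0]))
    print("t",s["time"],"pos",s["tool_pos"],"yaw",yaw,"move cm",d*100,"roll",yaw-yawdeg,"F",s["wrist_force"])
E
python3 - <<'E'
from h import *
np.set_printoptions(precision=4,suppress=True)
go(.450,-.357,-8.7)
E
```

```text
t 8.175 pos [ 0.4488 -0.3557  0.2249] yaw -8.96921574688402 move cm [ 0.1425  0.1054 -0.0001] roll -0.2692157468840204 F [ 0.3908 -0.2309  0.249 ]
```

Call:
servo_tool([
  {"x":0.14,"y":0.1,"z":4,"roll":0,"gripper":-1},
  {"x":0,"y":0,"z":6,"roll":0,"gripper":-1},
  {"x":0,"y":0,"z":5,"roll":0,"gripper":-1},
  {"x":0,"y":0,"z":3,"roll":0,"gripper":-1},
  {"x":0,"y":0,"z":0,"roll":0,"gripper":-1},
])

```text
time: 8.8
tool_pos: [0.4494, -0.3562, 0.0434]
tcp_rot: [-3.13, 0.242, 0.005]
wrist_force: [-1.0, 0.1, -0.4]
grip_width: 0.0857
finger_force: 0.0
```

Call:
servo_tool([
  {"x":0,"y":0,"z":0,"roll":0,"gripper":1},
  {"x":0,"y":0,"z":0,"roll":0,"gripper":1},
  {"x":0,"y":0,"z":0,"roll":0,"gripper":1},
  {"x":0,"y":0,"z":0,"roll":0,"gripper":1},
  {"x":0,"y":0,"z":0,"roll":0,"gripper":1},
], squeeze=70)

```text
time: 9.43
tool_pos: [0.4504, -0.3572, 0.0464]
tcp_rot: [3.131, -0.247, 0.002]
wrist_force: [-1.1, 1.0, 7.8]
grip_width: 0.0253
finger_force: 68.7
```

Call:
servo_tool([
  {"x":0,"y":0,"z":0,"roll":0,"gripper":1},
  {"x":0,"y":0,"z":0,"roll":0,"gripper":1},
])

```text
time: 9.68
tool_pos: [0.4504, -0.3572, 0.0464]
tcp_rot: [3.131, -0.247, 0.002]
wrist_force: [-0.8, 1.1, 8.3]
grip_width: 0.0253
finger_force: 68.7
```

Call:
servo_tool([
  {"x":0,"y":0,"z":-1,"roll":0,"gripper":1},
  {"x":0,"y":0,"z":-3,"roll":0,"gripper":1},
  {"x":0,"y":0,"z":-4,"roll":0,"gripper":1},
  {"x":0,"y":0,"z":-4,"roll":0,"gripper":1},
  {"x":0,"y":0,"z":0,"roll":0,"gripper":1},
])

```text
time: 10.3
tool_pos: [0.4509, -0.3577, 0.1686]
tcp_rot: [3.128, -0.246, 0.007]
wrist_force: [-0.3, -0.7, -2.0]
grip_width: 0.0256
finger_force: 69.1
```

Call:
servo_tool([
  {"x":0,"y":0,"z":0,"roll":-5.3,"gripper":1},
  {"x":0,"y":0,"z":0,"roll":-5.3,"gripper":1},
  {"x":0,"y":0,"z":0,"roll":-5.3,"gripper":1},
  {"x":0,"y":0,"z":0,"roll":0,"gripper":1},
])

```text
time: 10.8
tool_pos: [0.4498, -0.3567, 0.1645]
tcp_rot: [-3.135, -0.188, 0.002]
wrist_force: [0.3, 0.9, -1.8]
grip_width: 0.0252
finger_force: 69.0
```

Run:
```python
from h import *
np.set_printoptions(precision=4,suppress=True)
go(.5326,-.0187,6.86); print(r.state()["grip_width"])
```

```text
t 10.8 pos [ 0.4498 -0.3567  0.1645] yaw 6.858491683135859 move cm [ 12.2607 -32.567    0.0247] roll -0.0015083168641414346 F [ 0.3397  0.9246 -1.7921]
0.025169033152602497
```

Call:
servo_tool([
  {"x":1.0,"y":-2.7,"z":0,"roll":0,"gripper":1},
  {"x":2.05,"y":-5.43,"z":0,"roll":0,"gripper":1},
  {"x":2.05,"y":-5.43,"z":0,"roll":0,"gripper":1},
  {"x":2.05,"y":-5.43,"z":0,"roll":0,"gripper":1},
  {"x":2.05,"y":-5.43,"z":0,"roll":0,"gripper":1},
])

```text
time: 11.42
tool_pos: [0.5122, -0.1017, 0.165]
tcp_rot: [-3.136, -0.184, 0.001]
wrist_force: [1.1, 0.6, -2.4]
grip_width: 0.0254
finger_force: 69.1
```

Call:
servo_tool([
  {"x":2.05,"y":-5.43,"z":0,"roll":0,"gripper":1},
  {"x":1.0,"y":-2.7,"z":0,"roll":0,"gripper":1},
  {"x":0,"y":0,"z":4,"roll":0,"gripper":1},
  {"x":0,"y":0,"z":2,"roll":0,"gripper":1},
  {"x":0,"y":0,"z":0,"roll":0,"gripper":1},
])

```text
time: 12.05
tool_pos: [0.5319, -0.019, 0.1038]
tcp_rot: [-3.135, -0.186, 0.005]
wrist_force: [0.1, 0.5, -1.5]
grip_width: 0.0253
finger_force: 69.2
```

Run:
```python
from h import *
np.set_printoptions(precision=4,suppress=True)
go(.5326,-.0187,6.86)
im=optics.camera("scene")[:,:,::-1]
cv2.imwrite("pics/s3c.png",cv2.resize(im[130:290,200:440],None,fx=3,fy=3,interpolation=cv2.INTER_CUBIC))
```

```text
t 12.05 pos [ 0.5319 -0.019   0.1038] yaw 6.794766734842078 move cm [ 0.0775 -0.0193 -0.0002] roll -0.06523326515792238 F [ 0.1092  0.5213 -1.4531]
```

Call:
servo_tool([
  {"x":0,"y":0,"z":0.8,"roll":0,"gripper":1},
  {"x":0,"y":0,"z":0.2,"roll":0,"gripper":1},
  {"x":0,"y":0,"z":0,"roll":0,"gripper":1},
])

```text
time: 12.48
tool_pos: [0.5327, -0.0193, 0.0955]
tcp_rot: [3.136, 0.188, 0.0]
wrist_force: [0.6, -0.5, -2.0]
grip_width: 0.0252
finger_force: 69.2
```

Call:
servo_tool([
  {"x":0,"y":0,"z":0.2,"roll":0,"gripper":1},
  {"x":0,"y":0,"z":0,"roll":0,"gripper":1},
])

```text
time: 12.72
tool_pos: [0.5327, -0.0192, 0.0933]
tcp_rot: [3.136, 0.189, 0.0]
wrist_force: [0.3, 0.3, -2.6]
grip_width: 0.0249
finger_force: 69.2
```

Call:
servo_tool([
  {"x":0,"y":0,"z":0.2,"roll":0,"gripper":1},
  {"x":0,"y":0,"z":0,"roll":0,"gripper":1},
])

```text
time: 12.98
tool_pos: [0.5327, -0.0192, 0.0911]
tcp_rot: [3.136, 0.189, -0.0]
wrist_force: [-1.0, 0.2, -2.4]
grip_width: 0.0252
finger_force: 69.2
```

Call:
servo_tool([
  {"x":0,"y":0,"z":0.15,"roll":0,"gripper":1},
  {"x":0,"y":0,"z":0,"roll":0,"gripper":1},
])

```text
time: 13.22
tool_pos: [0.5327, -0.0192, 0.0899]
tcp_rot: [3.136, 0.189, 0.0]
wrist_force: [-1.6, 0.2, 0.5]
grip_width: 0.025
finger_force: 69.7
```

Call:
servo_tool([
  {"x":0,"y":0,"z":0.06,"roll":0,"gripper":1},
  {"x":0,"y":-0.6,"z":0,"roll":0,"gripper":1},
  {"x":0,"y":-1.2,"z":0,"roll":0,"gripper":1},
  {"x":0,"y":-1.2,"z":0,"roll":0,"gripper":1},
  {"x":0,"y":-1.2,"z":0,"roll":0,"gripper":1},
])

```text
time: 13.85
tool_pos: [0.5276, 0.0235, 0.0893]
tcp_rot: [3.136, 0.189, 0.0]
wrist_force: [0.8, -2.5, 2.7]
grip_width: 0.025
finger_force: 69.7
```

Run:
```python
from h import *
np.set_printoptions(precision=4,suppress=True)
go(*S([.4982,.0577,.1198],.025,.114),6.86)
for i in range(4): optics.camera("top"); print(r.state()["wrist_force"],r.state()["tool_pos"])
```

```text
t 13.85 pos [0.5276 0.0235 0.0893] yaw 6.913284745247784 move cm [  0.0013 -15.1454  -0.003 ] roll 0.05328474524778404 F [ 0.8249 -2.4578  2.7181]
[0.372  2.6176 2.8355] [0.5274 0.0246 0.0892]
[-0.1279  2.7005  2.751 ] [0.5274 0.0241 0.0892]
[0.288  2.6767 1.7692] [0.5275 0.0237 0.0892]
[0.576  2.4322 3.1814] [0.5275 0.0233 0.0892]
```

Call:
servo_tool([
  {"x":0,"y":-0.6,"z":-0.03,"roll":0,"gripper":1},
  {"x":0,"y":-1.2,"z":0,"roll":0,"gripper":1},
  {"x":0,"y":-1.2,"z":0,"roll":0,"gripper":1},
  {"x":0,"y":-1.2,"z":0,"roll":0,"gripper":1},
  {"x":0,"y":-1.2,"z":0,"roll":0,"gripper":1},
])

```text
time: 14.68
tool_pos: [0.521, 0.0771, 0.0895]
tcp_rot: [3.136, 0.189, -0.0]
wrist_force: [-0.3, -2.7, 2.4]
grip_width: 0.0251
finger_force: 69.7
```

Call:
servo_tool([
  {"x":0,"y":-1.2,"z":0,"roll":0,"gripper":1},
  {"x":0,"y":-1.2,"z":0,"roll":0,"gripper":1},
  {"x":0,"y":-1.2,"z":0,"roll":0,"gripper":1},
  {"x":0,"y":-1.2,"z":0,"roll":0,"gripper":1},
  {"x":0,"y":-1.2,"z":0,"roll":0,"gripper":1},
])

```text
time: 15.3
tool_pos: [0.5139, 0.1365, 0.0894]
tcp_rot: [3.136, 0.189, -0.0]
wrist_force: [0.9, -3.9, 2.7]
grip_width: 0.0252
finger_force: 69.7
```

Run:
```python
from h import *
np.set_printoptions(precision=4,suppress=True)
go(*S([.4982,.0577,.1198],.025,.114),6.86)
im=optics.camera("scene")[:,:,::-1]
cv2.imwrite("pics/s4.png",im)
```

```text
t 15.3 pos [0.5139 0.1365 0.0894] yaw 6.8866033075630835 move cm [ 0.0048 -3.766  -0.0003] roll 0.026603307563083156 F [ 0.8974 -3.8596  2.6554]
```

Call:
servo_tool([
  {"x":0,"y":-1.1,"z":0,"roll":0,"gripper":1},
  {"x":0,"y":-1.1,"z":0,"roll":0,"gripper":1},
  {"x":0,"y":-1.0,"z":0,"roll":0,"gripper":1},
  {"x":0,"y":-0.7,"z":0,"roll":0,"gripper":1},
  {"x":0,"y":0,"z":0,"roll":0,"gripper":1},
])

```text
time: 15.98
tool_pos: [0.509, 0.1752, 0.0892]
tcp_rot: [-3.135, -0.19, 0.001]
wrist_force: [-0.4, 5.2, 0.1]
grip_width: 0.0254
finger_force: 69.4
```

Call:
servo_tool([
  {"x":0,"y":0,"z":0,"roll":0,"gripper":1},
  {"x":0,"y":0,"z":-1.5,"roll":0,"gripper":1},
  {"x":0,"y":0,"z":-2.5,"roll":0,"gripper":1},
  {"x":0,"y":2.5,"z":0,"roll":0,"gripper":1},
  {"x":0,"y":5,"z":0,"roll":0,"gripper":1},
])

```text
time: 16.6
tool_pos: [0.5183, 0.0999, 0.1302]
tcp_rot: [-3.136, -0.192, -0.001]
wrist_force: [1.1, -0.3, -2.2]
grip_width: 0.0252
finger_force: 70.2
```

Call:
servo_tool([
  {"x":0,"y":5,"z":0,"roll":0,"gripper":1},
  {"x":-2.5,"y":4.5,"z":0,"roll":0,"gripper":1},
  {"x":-2.5,"y":2.4,"z":0,"roll":0,"gripper":1},
  {"x":0,"y":0,"z":0,"roll":0,"gripper":1},
])

```text
time: 17.1
tool_pos: [0.4817, -0.0259, 0.1299]
tcp_rot: [-3.136, -0.184, 0.001]
wrist_force: [0.5, 0.5, -2.4]
grip_width: 0.0253
finger_force: 70.2
```

Run:
```python
from h import *
np.set_printoptions(precision=4,suppress=True)
go(*S([.4982,.0577,.1198],-.025,-.080),6.86)
A=optics.camera("scene")[:,:,::-1];B=optics.camera("top")[:,:,::-1]
f=lambda a,x0,y0,w,h:cv2.resize(a[y0:y0+h,x0:x0+w],None,fx=3,fy=3,interpolation=cv2.INTER_CUBIC)
cv2.imwrite("pics/s5.png",np.hstack([f(A,215,160,145,120),f(B,175,180,120,120)]))
```

```text
t 17.1 pos [ 0.4817 -0.0259  0.1299] yaw 6.704621201449784 move cm [ 0.1365 -0.0992 -0.0001] roll -0.15537879855021597 F [ 0.484   0.4663 -2.3725]
```

View pics/s5.png

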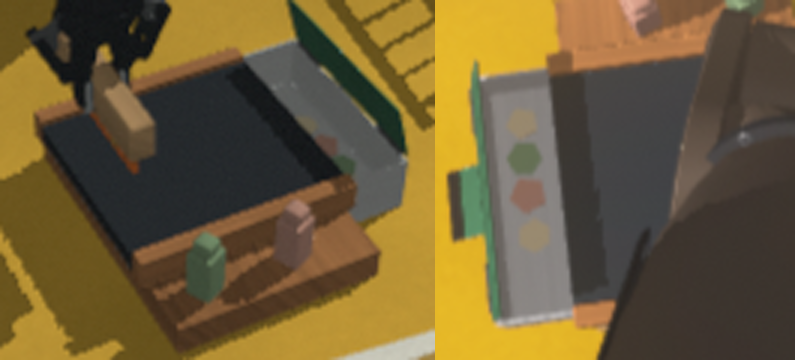

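Four chips lie in the box, at (522,122), (524,157), (528,194) and (535,233) in the right half. The lid stands open. Only the green chip at the near rail is left, hidden by the gripper. Second sweep now.

Call:
servo_tool([
  {"x":0.14,"y":0,"z":2,"roll":-0.15,"gripper":1},
  {"x":0,"y":0,"z":1.6,"roll":0,"gripper":1},
  {"x":0,"y":0,"z":0.2,"roll":0,"gripper":1},
  {"x":0,"y":0,"z":0.15,"roll":0,"gripper":1},
  {"x":0,"y":0,"z":0,"roll":0,"gripper":1},
])

```text
time: 17.82
tool_pos: [0.4847, -0.0238, 0.0906]
tcp_rot: [3.135, 0.193, 0.002]
wrist_force: [0.6, 1.6, 1.1]
grip_width: 0.025
finger_force: 70.4
```

Run:
```python
from h import *
np.set_printoptions(precision=4,suppress=True)
go(*S([.4982,.0577,.1198],-.025,.115),6.86)
for i in range(3): optics.camera("top"); print(r.state()["wrist_force"],r.state()["tool_pos"])
```

```text
t 17.825 pos [ 0.4847 -0.0238  0.0906] yaw 7.060161414228718 move cm [ -0.1238 -19.4279  -0.0058] roll 0.20016141422871758 F [0.639  1.6239 1.0646]
[-0.6344  1.1103  0.4311] [ 0.4847 -0.0239  0.0906]
[-0.1389  2.3662 -0.1993] [ 0.4847 -0.0239  0.0905]
[0.922  2.0663 0.2665] [ 0.4847 -0.024   0.0905]
```

Call:
servo_tool([
  {"x":0,"y":0,"z":0.06,"roll":0,"gripper":1},
  {"x":0,"y":-0.6,"z":0,"roll":0,"gripper":1},
  {"x":0,"y":-1.2,"z":0,"roll":0,"gripper":1},
  {"x":0,"y":-1.2,"z":0,"roll":0,"gripper":1},
  {"x":0,"y":-1.2,"z":0,"roll":0,"gripper":1},
])

```text
time: 18.6
tool_pos: [0.479, 0.0187, 0.0894]
tcp_rot: [3.135, 0.194, 0.0]
wrist_force: [0.4, -3.6, 2.6]
grip_width: 0.025
finger_force: 70.7
```

Call:
servo_tool([
  {"x":0,"y":-1.2,"z":0,"roll":0,"gripper":1},
  {"x":0,"y":-1.2,"z":0,"roll":0,"gripper":1},
  {"x":0,"y":-1.2,"z":0,"roll":0,"gripper":1},
  {"x":0,"y":-1.2,"z":0,"roll":0,"gripper":1},
  {"x":0,"y":-1.2,"z":0,"roll":0,"gripper":1},
])

```text
time: 19.23
tool_pos: [0.4717, 0.078, 0.0893]
tcp_rot: [3.136, 0.193, -0.0]
wrist_force: [0.3, -2.6, 2.8]
grip_width: 0.025
finger_force: 70.7
```

Call:
servo_tool([
  {"x":0,"y":-1.2,"z":0,"roll":0,"gripper":1},
  {"x":0,"y":-1.2,"z":0,"roll":0,"gripper":1},
  {"x":0,"y":-1.2,"z":0,"roll":0,"gripper":1},
  {"x":0,"y":-1.2,"z":0,"roll":0,"gripper":1},
  {"x":0,"y":-1.2,"z":0,"roll":0,"gripper":1},
])

```text
time: 19.85
tool_pos: [0.4643, 0.1375, 0.0894]
tcp_rot: [3.136, 0.193, -0.0]
wrist_force: [0.1, -3.1, 2.8]
grip_width: 0.0256
finger_force: 70.7
```

Run:
```python
from h import *
np.set_printoptions(precision=4,suppress=True)
go(*S([.4982,.0577,.1198],-.025,.115),6.86)
```

```text
t 19.85 pos [0.4643 0.1375 0.0894] yaw 7.04257927619889 move cm [-0.0815 -3.168  -0.0003] roll 0.18257927619889003 F [ 0.0813 -3.0709  2.8411]
```

Call:
servo_tool([
  {"x":0,"y":-1.1,"z":0,"roll":0,"gripper":1},
  {"x":0,"y":-1.1,"z":0,"roll":0,"gripper":1},
  {"x":0,"y":-1.0,"z":0,"roll":0,"gripper":1},
  {"x":0,"y":0,"z":0,"roll":0,"gripper":1},
  {"x":0,"y":0,"z":0,"roll":0,"gripper":1},
])

```text
time: 20.48
tool_pos: [0.4602, 0.1691, 0.0891]
tcp_rot: [-3.135, -0.193, 0.001]
wrist_force: [-1.4, 8.0, -1.4]
grip_width: 0.0253
finger_force: 70.1
```

Call:
servo_tool([
  {"x":0,"y":0,"z":-2.5,"roll":0,"gripper":1},
  {"x":0,"y":0,"z":-5,"roll":0,"gripper":1},
  {"x":0,"y":3,"z":0,"roll":0,"gripper":1},
  {"x":0,"y":6,"z":0,"roll":0,"gripper":1},
  {"x":0,"y":6,"z":0,"roll":0,"gripper":1},
])

```text
time: 21.1
tool_pos: [0.4787, 0.0181, 0.1643]
tcp_rot: [-3.135, -0.194, 0.0]
wrist_force: [1.3, 0.4, -2.4]
grip_width: 0.0252
finger_force: 70.9
```

Call:
servo_tool([
  {"x":0,"y":6,"z":0,"roll":0,"gripper":1},
  {"x":0,"y":6,"z":0,"roll":0,"gripper":1},
  {"x":0,"y":6,"z":0,"roll":0,"gripper":1},
  {"x":0,"y":6,"z":0,"roll":0,"gripper":1},
  {"x":0,"y":6,"z":0,"roll":0,"gripper":1},
])

```text
time: 21.72
tool_pos: [0.5152, -0.2802, 0.164]
tcp_rot: [-3.135, -0.192, 0.001]
wrist_force: [0.8, 0.3, -2.2]
grip_width: 0.0254
finger_force: 70.9
```

Run:
```python
from h import *
np.set_printoptions(precision=4,suppress=True)
go(.4504,-.3572,-8.99)
B=optics.camera("top")[:,:,::-1];cv2.imwrite("pics/t6.png",B)
f=lambda a,x0,y0,w,h:cv2.resize(a[y0:y0+h,x0:x0+w],None,fx=4,fy=4,interpolation=cv2.INTER_CUBIC)
cv2.imwrite("pics/t6c.png",f(B,172,170,145,130))
hsv=cv2.cvtColor(B,cv2.COLOR_BGR2HSV)
m=((hsv[...,1]>40)&(hsv[...,2]>50)).astype(np.uint8)
poly=np.array([[218,207],[296,198],[307,266],[224,277]],np.int32);mk=np.zeros_like(m);cv2.fillPoly(mk,[poly],1)
print("coloured px on slab",(m*mk).sum(),"brightest",hsv[...,2][mk>0].max())
```

```text
t 21.725 pos [ 0.5152 -0.2802  0.164 ] yaw 6.995408510894556 move cm [-7.3717  6.8514 -0.0015] roll 15.985408510894556 F [ 0.8481  0.3052 -2.2092]
coloured px on slab 3913 brightest 137
```

Run:
```python
from h import *
B=cv2.imread("pics/t6.png");hsv=cv2.cvtColor(B,cv2.COLOR_BGR2HSV);V=hsv[...,2]
poly=np.array([[218,207],[296,198],[307,266],[224,277]],np.int32);mk=np.zeros_like(V);cv2.fillPoly(mk,[poly],1)
def blobs(m,n):
    k,_,st,ce=cv2.connectedComponentsWithStats(m.astype(np.uint8)); print(n,[(s[4],*np.round(c)) for s,c in zip(st[1:],ce[1:]) if s[4]>5], "median V",np.median(V[mk>0]))
for t in(75,90): blobs((V>t)&(mk>0),t)
bx=np.zeros_like(V);cv2.fillPoly(bx,[np.array([[192,207],[213,205],[222,286],[198,288]],np.int32)],1)
blobs((hsv[...,1]>50)&(bx>0),"box sat"); blobs((hsv[...,1]>35)&(bx>0),"box sat35")
```

```text
75 [(np.int32(3576), np.float64(271.0), np.float64(246.0))] median V 86.0
90 [(np.int32(2451), np.float64(265.0), np.float64(254.0))] median V 86.0
box sat [(np.int32(67), np.float64(204.0), np.float64(221.0)), (np.int32(71), np.float64(204.0), np.float64(232.0)), (np.int32(98), np.float64(206.0), np.float64(245.0)), (np.int32(78), np.float64(208.0), np.float64(258.0)), (np.int32(65), np.float64(208.0), np.float64(273.0)), (np.int32(25), np.float64(220.0), np.float64(284.0)), (np.int32(12), np.float64(213.0), np.float64(287.0))] median V 86.0
box sat35 [(np.int32(83), np.float64(204.0), np.float64(221.0)), (np.int32(85), np.float64(204.0), np.float64(232.0)), (np.int32(110), np.float64(206.0), np.float64(244.0)), (np.int32(90), np.float64(208.0), np.float64(258.0)), (np.int32(79), np.float64(208.0), np.float64(273.0)), (np.int32(42), np.float64(217.0), np.float64(285.0)), (np.int32(7), np.float64(201.0), np.float64(288.0))] median V 86.0
```

All five chips are in the box (five coloured blobs between the box walls). Now I'll carry the scraper back over its rack.

Call:
servo_tool([
  {"x":-3.7,"y":3.4,"z":0,"roll":0,"gripper":1},
  {"x":-3.67,"y":3.45,"z":0,"roll":0,"gripper":1},
  {"x":0,"y":0,"z":0,"roll":8,"gripper":1},
  {"x":0,"y":0,"z":0,"roll":8,"gripper":1},
  {"x":0,"y":0,"z":0,"roll":0,"gripper":1},
])

```text
time: 22.4
tool_pos: [0.4505, -0.3551, 0.164]
tcp_rot: [-3.131, 0.245, 0.001]
wrist_force: [-0.8, 0.7, -2.1]
grip_width: 0.0246
finger_force: 70.8
```

Run:
```python
from h import *
np.set_printoptions(precision=4,suppress=True)
go(.4504,-.3572,-8.99); print(r.state()["tcp_rot"])
```

```text
t 22.4 pos [ 0.4505 -0.3551  0.164 ] yaw -8.944129554756021 move cm [ 0.0188  0.2098 -0.0001] roll 0.04587044524397932 F [-0.8495  0.6974 -2.1046]
[-3.1313  0.2449  0.001 ]
```

Call:
servo_tool([
  {"x":0,"y":0.2,"z":0,"roll":0,"gripper":1},
  {"x":0,"y":0,"z":4,"roll":0,"gripper":1},
  {"x":0,"y":0,"z":4,"roll":0,"gripper":1},
  {"x":0,"y":0,"z":2,"roll":0,"gripper":1},
  {"x":0,"y":0,"z":0,"roll":0,"gripper":1},
])

```text
time: 23.02
tool_pos: [0.4502, -0.3566, 0.0631]
tcp_rot: [-3.13, 0.242, 0.003]
wrist_force: [-0.4, 0.1, -1.8]
grip_width: 0.0254
finger_force: 71.0
```

Call:
servo_tool([
  {"x":0,"y":0,"z":0.8,"roll":0,"gripper":1},
  {"x":0,"y":0,"z":0.5,"roll":0,"gripper":1},
  {"x":0,"y":0,"z":0.2,"roll":0,"gripper":1},
  {"x":0,"y":0,"z":0,"roll":0,"gripper":1},
])

```text
time: 23.52
tool_pos: [0.4507, -0.3571, 0.0496]
tcp_rot: [3.132, -0.245, 0.0]
wrist_force: [0.7, 0.5, -2.0]
grip_width: 0.0252
finger_force: 71.0
```

Call:
servo_tool([
  {"x":0,"y":0,"z":0.2,"roll":0,"gripper":1},
  {"x":0,"y":0,"z":0.1,"roll":0,"gripper":1},
  {"x":0,"y":0,"z":0,"roll":0,"gripper":1},
])

```text
time: 23.9
tool_pos: [0.4507, -0.3571, 0.0465]
tcp_rot: [3.132, -0.245, 0.0]
wrist_force: [-0.7, 0.4, -1.1]
grip_width: 0.0255
finger_force: 71.2
```

Call:
servo_tool([
  {"x":0,"y":0,"z":0.08,"roll":0,"gripper":1},
  {"x":0,"y":0,"z":0,"roll":0,"gripper":1},
])

```text
time: 24.15
tool_pos: [0.4507, -0.3571, 0.0464]
tcp_rot: [3.132, -0.245, 0.001]
wrist_force: [-1.1, 2.2, 8.5]
grip_width: 0.0255
finger_force: 72.5
```

Contact is firm at the original height, so it's seated. Releasing.

Call:
servo_tool([
  {"x":0,"y":0,"z":0,"roll":0,"gripper":0},
  {"x":0,"y":0,"z":0,"roll":0,"gripper":-0.5},
  {"x":0,"y":0,"z":0,"roll":0,"gripper":-1},
  {"x":0,"y":0,"z":0,"roll":0,"gripper":-1},
  {"x":0,"y":0,"z":0,"roll":0,"gripper":-1},
], squeeze=20)

```text
time: 24.78
tool_pos: [0.4507, -0.3571, 0.0456]
tcp_rot: [3.132, -0.245, 0.0]
wrist_force: [0.9, 0.7, 0.3]
grip_width: 0.0851
finger_force: 0.0
```

Call:
servo_tool([
  {"x":0,"y":0,"z":0,"roll":0,"gripper":-1},
  {"x":0,"y":0,"z":-2,"roll":0,"gripper":-1},
  {"x":0,"y":0,"z":-4,"roll":0,"gripper":-1},
  {"x":0,"y":0,"z":-6,"roll":0,"gripper":-1},
  {"x":0,"y":0,"z":-6,"roll":0,"gripper":-1},
])

```text
time: 25.4
tool_pos: [0.4504, -0.3568, 0.2273]
tcp_rot: [-3.132, 0.245, 0.001]
wrist_force: [0.9, -0.2, -0.7]
grip_width: 0.0855
finger_force: 0.0
```

Run:
```python
from h import *
A=optics.camera("scene")[:,:,::-1];B=optics.camera("top")[:,:,::-1];C=optics.camera("wrist")[:,:,::-1]
f=lambda a,x0,y0,w,h,k:cv2.resize(a[y0:y0+h,x0:x0+w],None,fx=k,fy=k,interpolation=cv2.INTER_CUBIC)
top=np.hstack([f(A,215,160,140,120,2.5),f(B,172,165,150,120,2.5)])[:,:725]
bot=np.hstack([f(A,100,190,90,100,2.9),f(C,200,70,170,100*1,2.9)])[:,:725]
bot=cv2.copyMakeBorder(bot,0,0,0,725-bot.shape[1],0) if bot.shape[1]<725 else bot
cv2.imwrite("pics/fin.png",np.vstack([top,bot]));print(r.state()["tool_pos"],r.state()["grip_width"])
```

```text
[ 0.4513137  -0.35766246  0.2285975 ] 0.08550750900484014
```

View pics/fin.png

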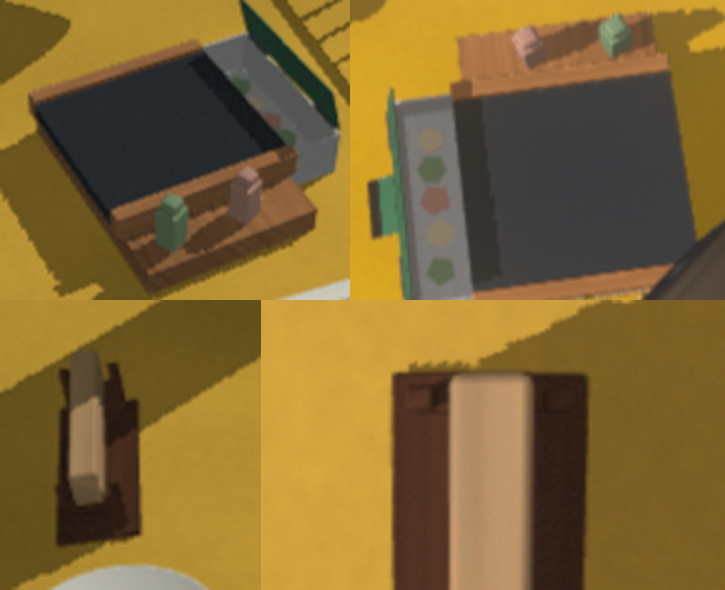

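The slab is empty and all five chips lie in the box (x about 435, y 140 to 270, upper right). The lid and seals are standing, and the scraper hangs upright in its slot (lower half). Handing in.

```bash
python3 -c "
from plant import r
print(r.sign_off())"
```

```text
the job is handed in; nothing more can be done
None
```

Job handed in at about 25 s: the lid stands open, all five chips were wiped into the box at about 4–5 N blade pressure, and the scraper hangs upright in its rack; nothing else looked moved in the final views, which covered only the stand and rack.

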